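# Count ring cores through the gate of a counting tray

## Task

Count the three ferrite ring cores into the kit: with the fingertips, gently sweep them across the counting tray and through the narrow gate, one at a time, so that each drops into the slot behind it before the next one comes up to the gate. Only push them along the tray floor, never pinch or lift them, and leave the capacitor and the heat sink where they are in the tray and the other things on the bench alone.

Things in the scene. Friction and masses are not known exactly. Their poses are not given: they have to be found in the camera images.
- gate (a point): Gate of the counting tray: middle of the gap, on the tray floor, in the plane of the gate wall's inner face. x points level out of the tray, through the gate and over the slot; y along the gate wall; z up. Gap 41 mm wide with rolled edges, wall 2.5 mm thick, 14 mm high. The floor ends 2 mm past this point: a core falls in once its centre is a few mm past that edge, so the pusher need not enter the gate.
- tray_mid (a point): Middle of the tray floor, on its upper face, axes as the gate's. Fixed aluminium counting tray on legs: level floor 80 mm above the bench, inside 220 mm along x (the gate is in the middle of the +x wall, 110 mm away) by 290 mm along y, with a rim 14 mm high and 2.5 mm thick all round.
- slot (a point): Middle of the floor of the slot: the middle pocket of the black three-pocket bin docked behind the gate, open above, 60 mm long in the gate's x, 77 mm wide in y, its floor 76 mm below the tray floor; its far wall rises 12 mm above the tray floor.
- core_1_mid (a point): Centre (half-way up) of the first of three alike dark-grey ferrite ring cores: 31 mm outside, 19 mm hole, 13 mm high, 20 to 40 g, lying flat on the tray floor (centre 6.5 mm above it), slides easily.
- core_2_mid (a point): Centre (half-way up) of the second of three alike dark-grey ferrite ring cores: 31 mm outside, 19 mm hole, 13 mm high, 20 to 40 g, lying flat on the tray floor (centre 6.5 mm above it), slides easily.
- core_3_mid (a point): Centre (half-way up) of the third of three alike dark-grey ferrite ring cores: 31 mm outside, 19 mm hole, 13 mm high, 20 to 40 g, lying flat on the tray floor (centre 6.5 mm above it), slides easily.
- capacitor: Grey box-shaped film capacitor, 26.5 x 15 mm and 24 mm high, about 18 g, standing loose in the tray among the cores; origin at the centre of its underside. To stay where it is.
- heatsink: Small bare aluminium finned heat sink, 25 x 19 mm and 16 mm high, fins up, about 20 g, loose in the tray among the cores; origin at the centre of its underside. To stay where it is.
- spool_1: Solder spool standing on the bench, 62 mm across, 56 mm high; origin under its centre. Bystander.
- spool_2: Smaller solder spool standing on the bench, 52 mm across, 42 mm high; origin under its centre. Bystander.
- tin: Steel solvent tin standing on the bench, 58 x 95 mm, 131 mm high with its cap; origin under its centre. Bystander.
- tweezers: Steel tweezers lying on the bench, about 130 mm long, 15 mm wide, 8 mm high, along their x axis; origin under their middle. Bystander.
- board: Green circuit board lying on the bench, 75 x 120 mm, 13 mm high with its parts; origin under its centre. Bystander.

How it is judged (in metres and radians):
On the way, in this order (a step that is already met when the one before it is completed fails the run):
1. one core lies in the slot while the other two are still in the tray, short of the gate ((((x of core_1_mid in the frame of gate between 0.002 and 0.063 m and y of core_1_mid in the frame of gate between -0.041 and 0.041 m and z of core_1_mid in the frame of gate below -0.012 m) and (x of core_2_mid in the frame of gate between -0.22 and -0.026 m and z of core_2_mid in the frame of gate above 0 m) and (x of core_3_mid in the frame of gate between -0.22 and -0.026 m and z of core_3_mid in the frame of gate above 0 m)) or ((x of core_2_mid in the frame of gate between 0.002 and 0.063 m and y of core_2_mid in the frame of gate between -0.041 and 0.041 m and z of core_2_mid in the frame of gate below -0.012 m) and (x of core_1_mid in the frame of gate between -0.22 and -0.026 m and z of core_1_mid in the frame of gate above 0 m) and (x of core_3_mid in the frame of gate between -0.22 and -0.026 m and z of core_3_mid in the frame of gate above 0 m)) or ((x of core_3_mid in the frame of gate between 0.002 and 0.063 m and y of core_3_mid in the frame of gate between -0.041 and 0.041 m and z of core_3_mid in the frame of gate below -0.012 m) and (x of core_1_mid in the frame of gate between -0.22 and -0.026 m and z of core_1_mid in the frame of gate above 0 m) and (x of core_2_mid in the frame of gate between -0.22 and -0.026 m and z of core_2_mid in the frame of gate above 0 m)))), for 0.2 s.
2. two cores lie in the slot while the third is still in the tray, short of the gate ((((x of core_1_mid in the frame of gate between -0.22 and -0.026 m and z of core_1_mid in the frame of gate above 0 m) and (x of core_2_mid in the frame of gate between 0.002 and 0.063 m and y of core_2_mid in the frame of gate between -0.041 and 0.041 m and z of core_2_mid in the frame of gate below -0.012 m) and (x of core_3_mid in the frame of gate between 0.002 and 0.063 m and y of core_3_mid in the frame of gate between -0.041 and 0.041 m and z of core_3_mid in the frame of gate below -0.012 m)) or ((x of core_2_mid in the frame of gate between -0.22 and -0.026 m and z of core_2_mid in the frame of gate above 0 m) and (x of core_1_mid in the frame of gate between 0.002 and 0.063 m and y of core_1_mid in the frame of gate between -0.041 and 0.041 m and z of core_1_mid in the frame of gate below -0.012 m) and (x of core_3_mid in the frame of gate between 0.002 and 0.063 m and y of core_3_mid in the frame of gate between -0.041 and 0.041 m and z of core_3_mid in the frame of gate below -0.012 m)) or ((x of core_3_mid in the frame of gate between -0.22 and -0.026 m and z of core_3_mid in the frame of gate above 0 m) and (x of core_1_mid in the frame of gate between 0.002 and 0.063 m and y of core_1_mid in the frame of gate between -0.041 and 0.041 m and z of core_1_mid in the frame of gate below -0.012 m) and (x of core_2_mid in the frame of gate between 0.002 and 0.063 m and y of core_2_mid in the frame of gate between -0.041 and 0.041 m and z of core_2_mid in the frame of gate below -0.012 m)))), for 0.2 s.
At the end, for the whole second after the job is handed in: All three ring cores lie still in the middle pocket behind the gate, their centres at least 12 mm below the tray floor; the capacitor, the heat sink and the things on the bench are within 20 mm of where they were, capacitor and heat sink upright (within 0.3 rad) (x of core_1_mid in the frame of gate between 0.002 and 0.063 m and y of core_1_mid in the frame of gate between -0.041 and 0.041 m and z of each of core_1_mid, core_2_mid, core_3_mid in the frame of gate below -0.012 m and linear speed of each of core_1, core_2, core_3 below 0.03 m/s and x of core_2_mid in the frame of gate between 0.002 and 0.063 m and y of core_2_mid in the frame of gate between -0.041 and 0.041 m and x of core_3_mid in the frame of gate between 0.002 and 0.063 m and y of core_3_mid in the frame of gate between -0.041 and 0.041 m and distance of each of capacitor, heatsink, spool_1, spool_2, tin, tweezers, board from where it was at the start of the episode below 0.02 m and angle between each of capacitor, heatsink's own z axis and vertical below 0.3 rad); the robot touches nothing.
It fails at once if two cores in the gate together (centres within 16 mm before the gate and not yet dropped) ((x of each of core_2_mid, core_1_mid in the frame of gate above -0.016 m and z of each of core_2_mid, core_1_mid in the frame of gate above -0.002 m) or (x of each of core_3_mid, core_1_mid in the frame of gate above -0.016 m and z of each of core_3_mid, core_1_mid in the frame of gate above -0.002 m) or (x of each of core_3_mid, core_2_mid in the frame of gate above -0.016 m and z of each of core_3_mid, core_2_mid in the frame of gate above -0.002 m)).
It fails at once if a core is lifted: its centre more than 22 mm above the tray floor (z of any of core_1_mid, core_2_mid, core_3_mid in the frame of gate above 0.022 m).
It fails at once if a core is pinched or pressed hard by the fingers (more than 15 N) (contact force between the fingers and core_1 above 15 N or contact force between the fingers and core_2 above 15 N or contact force between the fingers and core_3 above 15 N).
It fails at once if the capacitor or the heat sink is shoved more than 20 mm or tipped over (distance of any of capacitor, heatsink from where it was at the start of the episode above 0.02 m or angle between any of capacitor, heatsink's own z axis and vertical above 0.5 rad).
It fails at once if a thing on the bench is moved more than 20 mm (distance of any of spool_1, spool_2, tin, tweezers, board from where it was at the start of the episode above 0.02 m).
It also fails if it takes over 72 s, if anything falls off the work surface, if the arm or the gripper's body presses on something with over 40 N, if the wrist force passes 120 N, or if a joint passes its speed limit or range.

## Robot

A 6-joint arm with a two-finger parallel gripper is mounted at the origin on the work surface. World frame = base frame: x ahead of the robot, y to its left, z up, the work surface at z = 0. Lengths are in m, angles in degrees, forces in N, time in s.
With the tool pointing down it reaches from about 0.35 to 0.875 m from the base axis. Payload 4.2 kg.
Tool frame: the origin (TCP) lies midway between the tips of the shut fingers; the grasp point (between the pads) lies 19 mm behind it; z points along the fingers, y is the line along which they close (so a half turn about z gives the same grasp; the last joint's range is limited). The gripper opens to 87 mm and grips with 3 to 60 N. Pads are 19 mm wide; open, the fingers measure 117 mm over their backs; the gripper's body (75 mm by 190 mm) begins 51 mm behind the grasp point.
Start: joints at [80.077, 22.042, 0.453, 0, -68.411, -14.817], TCP at [0.262, 0.568, 0.223] pointing down, gripper open.
Joint ranges: [-179.83, 179.83], [-69.29, 118.12], [-61.27, 80.66], [-181.25, 117.63], [-171.15, -9.14], [-177.46, 177.46]. Speed limits (degrees/s): [159.86, 159.86, 180, 180, 180, 180].

## Interface

Orientations are given as a 3x3 rotation matrix whose columns are the frame's x, y, z axes.
In Python, from station import sense, capture, finish_job, silhouettes, landmark_of gives the robot as it stands.
- The arm moves only by the tool step_arm, never from a script. Its arguments are lists of equal length, an entry for each row: "linear": the shift along the tool's x, y, z in mm, a list of three; "delta_rot": the turn, a rotation vector about the tool's x, y, z in rad, a list of three; "grip": the finger opening in mm, from 0 to 87. A call has 1 to 10 rows; each row shifts and turns the commanded pose from where the row before left it, along the tool's axes as they then stand; what a row does not reach is not made up. A row lasts 1/8 s, in which the tool goes at most 62.5 mm and 10.7 degrees, less where a joint would pass 70% of its speed; a pose out of reach is approached as far as the arm can. A call with a gripper value outside its range is refused whole. The fingers move at their own pace and stop on an object; the grip force is fixed at half the most. Time passes only in rows, so rows that do not move let the fingers close. It gives the time, the measured TCP pose, the force, the opening and the grip force at its end, in the units of the state.
- sense(): the state, without advancing time (a new reading comes with each control period).
- capture(name): name is "side" or "top"; returns a dict with "img" (400x640x3 uint8, red, green, blue), "fx", "fy", "cx", "cy" (pixels), "k1" (the pictures are not rectified: a ray, as slopes to the right and down, at radius r is drawn at 1 + k1 r^2 times it, then the intrinsics apply), "world_to_cam" (4x4, takes a point from world to camera coordinates). Camera axes: x right, y up, looking along -z (the intrinsics and any distortion apply to the point x, -y, -z); pixel columns grow to the right and rows downward; lengths in m; the calibration is good to about 2 mm. A picture is of the moment at which its call begins. There is no depth.
- finish_job(): hands the job in; it is judged then, once.
Trained networks look in the newest picture that a camera, given by its name, has taken for a name from the list of things; names that differ only in an ending like _2 or _b are one class to them, and where a whole thing is asked for, a point or a joint stands for the part that bears it (a point fixed in the world has none). Each returns a list of dicts, best first, with "score" (0 to 1); they miss things now and then, are a little off and sometimes report something else, mostly with a low value. They report only what shows in the picture. A call takes as long as a camera call.
- silhouettes(camera, label): "mask" (400x640 bool, what is visible of it) and "point" ([column, row] in pixels, amid what is visible of it).
- landmark_of(camera, label): "point" ([column, row] in pixels: a listed point, or the origin of a listed thing).
The state is a dict: "time_s": time; "joints": joint angles; "joint_velocities": joint speeds; "effort": joint torques, N m; "tcp_pos": TCP position; "ee_rot": TCP orientation; "wrist_force": force on the tool from outside, world axes, zero at the start; "moment": the same for the moment, N m; "gripper_width": opening from 0.0 (shut) to 1.0 (fully open); "gripper_force": force on a finger pad.
Only numpy, scipy, OpenCV 4.12 (cv2) and the standard library are available. Lean on these libraries where they do the work, as an engineer would, in place of code of your own. Each camera call takes 0.05 s, during which the arm holds its last target. There are 200 camera calls.

## Working session

There is one attempt and no reset: what is moved stays moved. The work goes in short steps, Python scripts to look and compute and a tool call to move; the robot and the scene stay as the last step left them, time stands still between calls to the robot, and variables do not carry over. Pictures are saved under pics/ and viewed, at most 10 in all, crops included, and the job is handed in when it is done.

Besides the shell and the picture viewer there is one more tool, called after "Call:" as name(argument=value, ...) on one line, values as JSON. step_arm: Moves the arm, as the interface text tells. Its arguments: {"type":"object","properties":{"linear":{"type":"array"},"delta_rot":{"type":"array"},"grip":{"type":"array"}},"required":["linear","delta_rot","grip"]}

```bash
ls; mkdir -p pics
cat > h.py <<'E'
import numpy as np, cv2
from station import *
def cam(n):
    c=capture(n); return c
def proj_inv(c,px,z):
    u=(np.array(px,float)-[c['cx'],c['cy']])/[c['fx'],c['fy']]
    r=np.linalg.norm(u); s=r
    for _ in range(30): s=r/(1+c['k1']*s*s)
    u=u*(s/r if r>0 else 1)
    W=np.linalg.inv(np.array(c['world_to_cam'])); d=W[:3,:3]@np.array([u[0],-u[1],-1]); o=W[:3,3]
    if z is None: return o,d/np.linalg.norm(d)
    return o+d*(z-o[2])/d[2]
def tri(c1,p1,c2,p2):
    o1,d1=proj_inv(c1,p1,None);o2,d2=proj_inv(c2,p2,None)
    A=np.stack([d1,-d2],1);t=np.linalg.lstsq(A,o2-o1,rcond=None)[0]
    a=o1+t[0]*d1;b=o2+t[1]*d2
    return (a+b)/2,np.linalg.norm(a-b)
E
python3 - <<'E'
from h import *
np.set_printoptions(precision=4,suppress=True)
C={n:cam(n) for n in('top','side')}
for n in C: cv2.imwrite(f'pics/{n}0.png',C[n]['img'][:,:,::-1])
for l in ['gate','tray_mid','slot','core_1_mid','capacitor','heatsink']:
    R={n:landmark_of(n,l) for n in C}
    for n in C:
        for d in R[n]: print(l,n,np.round(d['point'],1),round(d['score'],2), proj_inv(C[n],d['point'],.0865 if 'core' in l else .08 if l!='slot' else .004))
    if R['top'] and R['side'] and 'core' not in l: print('  tri',tri(C['top'],R['top'][0]['point'],C['side'],R['side'][0]['point']))
s=sense();print(s['tcp_pos'],s['ee_rot'],s['time_s'])
for n in C: print(n,proj_inv(C[n],[320,200],None))
E
```

```text
pics
gate top [338.  156.3] 0.76 [ 0.6385 -0.0832  0.08  ]
gate side [358.3 202.4] 0.73 [ 0.6273 -0.0823  0.08  ]
  tri (array([ 0.6346, -0.0809,  0.0775]), np.float64(0.009835711555566312))
tray_mid top [309. 180.] 0.9 [0.5615 0.0086 0.08  ]
tray_mid side [326.4 191.8] 0.81 [0.5756 0.008  0.08  ]
tray_mid side [310.3 192.3] 0.65 [0.5324 0.0295 0.08  ]
  tri (array([0.5666, 0.0057, 0.0834]), np.float64(0.012615701759893188))
slot top [341.7 158.5] 0.86 [ 0.6483 -0.1012  0.004 ]
slot side [368.  224.3] 0.69 [ 0.6538 -0.1062  0.004 ]
  tri (array([ 0.6519, -0.1032,  0.0019]), np.float64(0.007015401229820813))
core_1_mid top [302.7 183.8] 0.59 [0.5482 0.0283 0.0865]
core_1_mid top [341.9 156.9] 0.57 [ 0.6351 -0.0951  0.0865]
core_1_mid side [313.4 189.9] 0.57 [0.542  0.0278 0.0865]
core_1_mid side [341.4 177.5] 0.17 [0.6529 0.0425 0.0865]
capacitor top [337.8 193.7] 0.59 [ 0.5184 -0.082   0.08  ]
capacitor top [286.6 175.2] 0.55 [0.5764 0.0793 0.08  ]
capacitor top [340.9 156.6] 0.26 [ 0.6376 -0.0924  0.08  ]
capacitor side [303.7 206. ] 0.68 [ 0.4817 -0.0191  0.08  ]
capacitor side [328.5 212. ] 0.44 [ 0.528  -0.0773  0.08  ]
capacitor side [217.3 166.8] 0.39 [0.3426 0.3017 0.08  ]
capacitor side [314.  177.1] 0.22 [0.5848 0.0949 0.08  ]
  tri (array([ 0.4863, -0.0676,  0.1174]), np.float64(0.05781587314002831))
heatsink top [313.5 200.6] 0.37 [ 0.4962 -0.0057  0.08  ]
heatsink side [307.  204.9] 0.57 [ 0.4925 -0.0193  0.08  ]
  tri (array([ 0.4987, -0.0065,  0.069 ]), np.float64(0.0024433224647117096))
[0.2615 0.5676 0.2226] [[ 0.9082 -0.4185  0.    ]
 [-0.4185 -0.9082  0.    ]
 [-0.     -0.     -1.    ]] 0.7
top (array([0.3244, 0.0187, 1.4571]), array([ 0.1251, -0.0322, -0.9916]))
side (array([ 0.0265, -0.8025,  0.7703]), array([ 0.4389,  0.6747, -0.5934]))
```

Run:
```python
import cv2
a=cv2.imread('pics/top0.png');b=cv2.imread('pics/side0.png')
cv2.imwrite('pics/top0c.png',cv2.resize(a[130:240,250:390],None,fx=5.5,fy=5.4,interpolation=cv2.INTER_CUBIC))
cv2.imwrite('pics/side0c.png',cv2.resize(b[140:250,255:415],None,fx=5,fy=5,interpolation=cv2.INTER_CUBIC))
```

```text
(no output)
```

View pics/top0c.png

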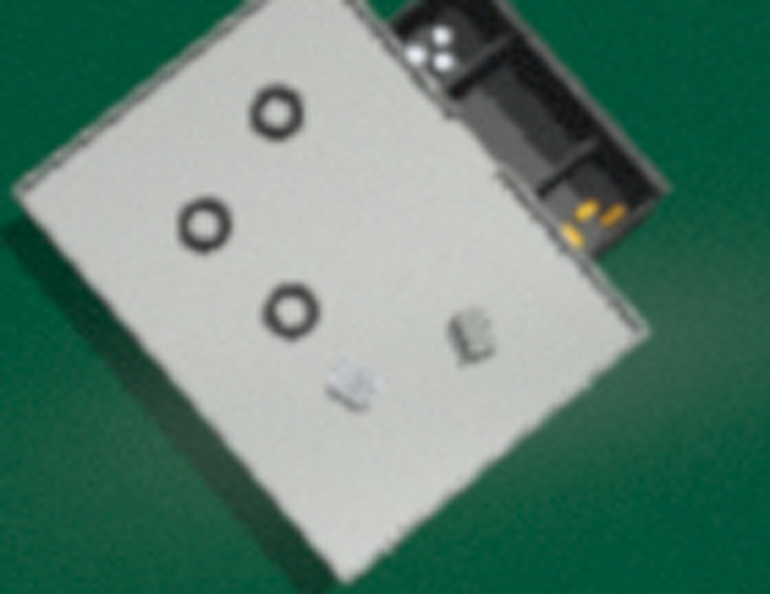

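View pics/side0c.png

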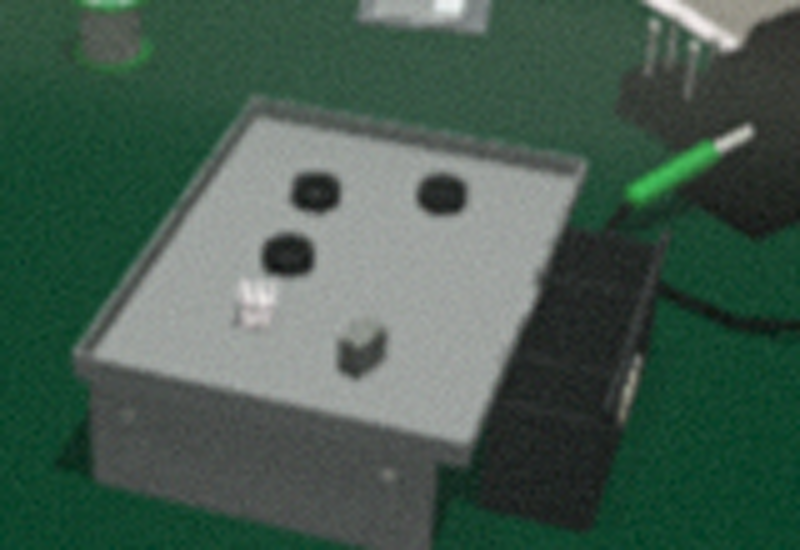

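View pics/side0.png

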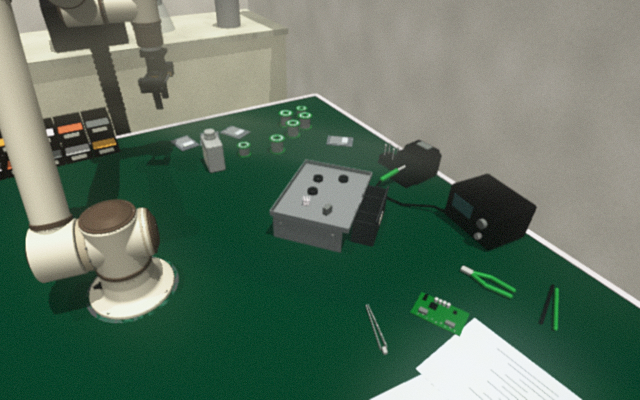

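```bash
cat > m.py <<'E'
from h import *
from scipy import ndimage as nd
np.set_printoptions(precision=4,suppress=True)
def blobs(c,roi,thr,amin,amax):
    x0,x1,y0,y1=roi
    g=cv2.cvtColor(c['img'],cv2.COLOR_RGB2GRAY)[y0:y1,x0:x1].astype(float)
    g=cv2.resize(g,None,fx=4,fy=4,interpolation=cv2.INTER_CUBIC)
    l,n=nd.label(g<thr); out=[]
    for i,s in enumerate(nd.find_objects(l)):
        m=nd.binary_fill_holes(l[s]==i+1); a=m.sum()/16
        if amin<a<amax:
            cy,cx=nd.center_of_mass(m)
            out.append(((cx+s[1].start+.5)/4-.5+x0,(cy+s[0].start+.5)/4-.5+y0,a,m.shape[1]/4,m.shape[0]/4))
    return out
E
python3 - <<'E'
from m import *
C={n:cam(n) for n in('top','side')}
for n,roi in(('top',(255,340,140,200)),('side',(290,355,165,205))):
    for b in blobs(C[n],roi,110,25,200): print(n,np.round(b,1),proj_inv(C[n],b[:2],.092 if n=='top' else .0875))
T=C['top'];S=C['side']
t=lambda x,y:(250+x/5.5-.4,130+y/5.4-.4)
s=lambda x,y:(255+x/5-.4,140+y/5-.4)
for k,p in dict(left=(15,190),right=(650,335),bot=(345,585)).items(): print(k,proj_inv(T,t(*p),.094))
for k,p in dict(gl=(452,116),gr=(503,174)).items(): print(k,proj_inv(T,t(*p),.087))
for k,p in dict(left_top=(255,98),right=(588,160),near=(75,352),nearR=(468,455)).items(): print('side',k,proj_inv(S,s(*p),.094))
for k,p in dict(cap=(471,330,.1),hs=(352,385,.093)).items(): print(k,proj_inv(T,t(*p[:2]),p[2]))
for k,p in dict(cap=(362,350,.092),hs=(257,303,.088)).items(): print('s',k,proj_inv(S,s(*p[:2]),p[2]))
for l in('capacitor','heatsink','core_1_mid'):
  for n in C:
    for d in silhouettes(n,l)[:4]:
        m=d['mask'];print(l,n,d['score'],np.argwhere(m).mean(0)[::-1],m.sum())
for l in('tin','spool_1'):
    for n in C:
        for d in landmark_of(n,l)[:3]: print(l,n,d['score'],proj_inv(C[n],d['point'],0))
E
```

```text
top [335.3 146.6 123.5  12.5  18.2] [ 0.6671 -0.0739  0.092 ]
top [299.9 150.5  69.9   9.2   9.5] [0.6535 0.0378 0.092 ]
top [286.8 171.3  69.4   9.2   9.8] [0.5867 0.0784 0.092 ]
top [302.5 187.2  69.3   9.5   9.8] [0.5365 0.0289 0.092 ]
side [294.5 171.7 159.4  14.5  21. ] [0.541  0.1426 0.0875]
side [341.6 167.  144.   36.5   7.2] [0.6877 0.0924 0.0875]
side [317.7 178.   70.6  10.2   8.2] [0.586  0.0749 0.0875]
side [343.  178.5  72.2  10.2   8.8] [0.6531 0.0341 0.0875]
side [312.2 190.7  80.2  10.8   9. ] [0.5359 0.0248 0.0875]
left [0.6062 0.186  0.094 ]
right [ 0.5234 -0.1744  0.094 ]
bot [ 0.3794 -0.0022  0.094 ]
gl [ 0.6536 -0.063   0.087 ]
gr [ 0.6191 -0.0922  0.087 ]
side left_top [0.605  0.1825 0.094 ]
side right [0.7505 0.0134 0.094 ]
side near [ 0.3822 -0.0044  0.094 ]
side nearR [ 0.52   -0.1827  0.094 ]
cap [ 0.5249 -0.0726  0.1   ]
hs [ 0.4936 -0.0058  0.093 ]
s cap [ 0.5215 -0.0788  0.092 ]
s hs [ 0.4958 -0.0077  0.088 ]
capacitor top 0.58 [335.5536 191.9107] 56
heatsink side 0.59 [383.9143 348.4571] 35
core_1_mid top 0.26 [315.1221 173.7104] 7683
core_1_mid side 0.25 [317.7222 177.5   ] 72
tin top 0.58 [0.3682 0.449  0.    ]
tin side 0.81 [0.3774 0.4307 0.    ]
spool_1 top 0.58 [0.633  0.4325 0.    ]
spool_1 top 0.5 [0.5044 0.464  0.    ]
spool_1 side 0.6 [0.5035 0.4765 0.    ]
spool_1 side 0.57 [0.6134 0.4426 0.    ]
```

Call:
step_arm(linear=[[0, 0, 0], [0, 0, 0], [0, 0, 0], [40, 10, 0], [55, 14, 0], [55, 14, 0], [55, 14, 0], [55, 14, 0], [55, 14, 0], [55, 14, 0]], delta_rot=[[0, 0, 0.147], [0, 0, 0.147], [0, 0, 0.147], [0, 0, 0], [0, 0, 0], [0, 0, 0], [0, 0, 0], [0, 0, 0], [0, 0, 0], [0, 0, 0]], grip=[20, 20, 20, 20, 20, 20, 20, 20, 20, 20])

```text
time_s: 2.55
tcp_pos: [0.4279, 0.2221, 0.223]
ee_rot: [[0.643, -0.766, 0.001], [-0.766, -0.643, 0.001], [0.0, -0.001, -1.0]]
wrist_force: [0.7, 0.2, -0.6]
gripper_width: 0.232
gripper_force: 0.0
```

```bash
cat > w.py <<'E'
from m import *
G=np.array([.635,-.0805]);a=np.radians(-50);ex=np.array([np.cos(a),np.sin(a)]);ey=np.array([-ex[1],ex[0]])
def gf(p): d=np.array(p[:2])-G; return np.round(1000*np.array([d@ex,d@ey]),1)
def where():
    s=sense();R=np.array(s['ee_rot']);yaw=np.degrees(np.arctan2(R[1,0],R[0,0]))+50
    print('t',round(s['time_s'],2),'tool gate-frame',gf(s['tcp_pos']),'z',round(1000*s['tcp_pos'][2],1),'yaw rel',round(yaw,2),'w',round(87*s['gripper_width'],1),'F',np.round(s['wrist_force'],1),'J',np.round(s['joints'],0))
def look():
    for n,roi,z,off in(('top',(255,365,130,215),.092,1),('side',(290,372,165,215),.0875,-1)):
        c=cam(n)
        for b in blobs(c,roi,110,25,130): print(n,np.round(b,1),gf(proj_inv(c,b[:2],z)-np.array([0,.002*off,0])))
E
python3 -c "
from w import *
where()"
```

```text
t 2.55 tool gate-frame [-365.    35.9] z 223.0 yaw rel 0.03 w 20.2 F [ 0.7  0.2 -0.6] J [ 47.   8. -19.   0. -63.  -7.]
```

Call:
step_arm(linear=[[45, 11, 0], [45, 11, 0], [45, 11, 0], [43, 10, 0], [0, 0, 40], [0, 0, 40], [0, 0, 30], [0, 0, 15], [0, 0, 12], [0, 0, 0]], delta_rot=[[0, 0, 0], [0, 0, 0], [0, 0, 0], [0, 0, 0], [0, 0, 0], [0, 0, 0], [0, 0, 0], [0, 0, 0], [0, 0, 0], [0, 0, 0]], grip=[20, 20, 20, 20, 20, 20, 20, 20, 20, 20])

```text
time_s: 3.8
tcp_pos: [0.5088, 0.0598, 0.0854]
ee_rot: [[0.643, -0.766, -0.0], [-0.766, -0.643, -0.0], [-0.0, 0.0, -1.0]]
wrist_force: [0.1, 0.1, 0.7]
gripper_width: 0.233
gripper_force: 0.0
```

Run:
```python
from w import *
where();look();where()
a=capture('top')['img'][130:240,250:390,::-1];b=capture('side')['img'][140:250,255:415,::-1]
cv2.imwrite('pics/b1.png',cv2.resize(cv2.hconcat([a,b]),None,fx=2.66,fy=2.66*1.5,interpolation=cv2.INTER_CUBIC))
```

```text
t 3.8 tool gate-frame [-188.6   -6.5] z 85.4 yaw rel 0.01 w 20.3 F [0.1 0.1 0.7] J [ 25.  20. -26.   0. -45.  15.]
top [299.9 150.5  70.3   9.2   9.5] [-77.2  89. ]
top [273.1 166.2  33.1  16.5  12.5] [-174.   103.6]
side [343.  178.5  71.3  10.2   8.5] [-77.7  88.8]
side [312.1 190.7  83.8  11.    9.2] [-146.    -6.9]
side [326.8 210.7  56.1   9.5   8.8] [-76.4 -83.9]
t 3.9 tool gate-frame [-188.3   -5.8] z 86.4 yaw rel 0.01 w 20.0 F [0.7 0.1 0.2] J [ 25.  20. -26.   0. -45.  15.]
```

View pics/b1.png

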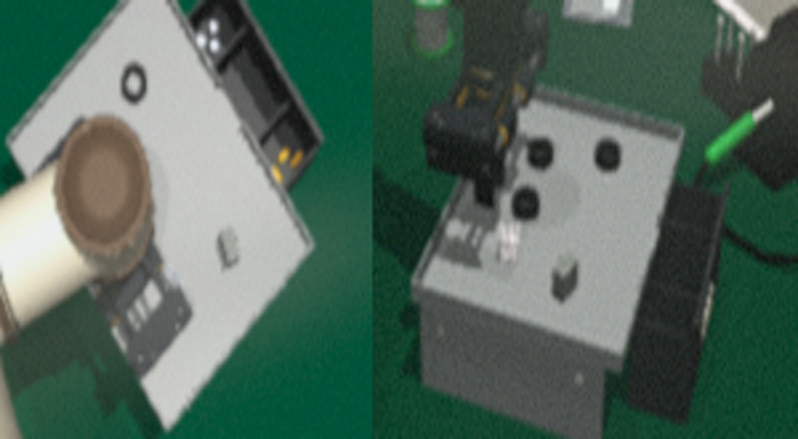

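The fingers stand behind core C (side half at about 525,203), with the heat sink and capacitor clear. I push it now.

Call:
step_arm(linear=[[10, 0, 0], [7, 0, 0], [6, 0, 0], [7, 0, 0], [8, 0, 0], [9, -1, 0], [9, -1, 0], [9, -1, 0], [9, -1, 0], [9, -1, 0]], delta_rot=[[0, 0, 0], [0, 0, 0], [0, 0, 0], [0, 0, 0], [0, 0, 0], [0, 0, 0], [0, 0, 0], [0, 0, 0], [0, 0, 0], [0, 0, 0]], grip=[20, 20, 20, 20, 20, 20, 20, 20, 20, 20])

```text
time_s: 5.25
tcp_pos: [0.5664, -0.0011, 0.0855]
ee_rot: [[0.643, -0.766, -0.0], [-0.766, -0.643, -0.0], [-0.0, 0.0, -1.0]]
wrist_force: [-0.2, -0.4, -0.3]
gripper_width: 0.229
gripper_force: 0.1
```

```bash
python3 -c "
from w import *
where();look()"
```

```text
t 5.25 tool gate-frame [-105.    -1.5] z 85.5 yaw rel -0.0 w 19.9 F [-0.2 -0.4 -0.3] J [ 16.  24. -18.   0. -48.  24.]
```

Run:
```python
from w import *
a=capture('top')['img'][130:240,250:390,::-1];b=capture('side')['img'][140:250,255:415,::-1]
cv2.imwrite('pics/b2.png',cv2.resize(cv2.hconcat([a,b]),None,fx=2.66,fy=2.66*1.5,interpolation=cv2.INTER_CUBIC))
```

```text
(no output)
```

View pics/b2.png

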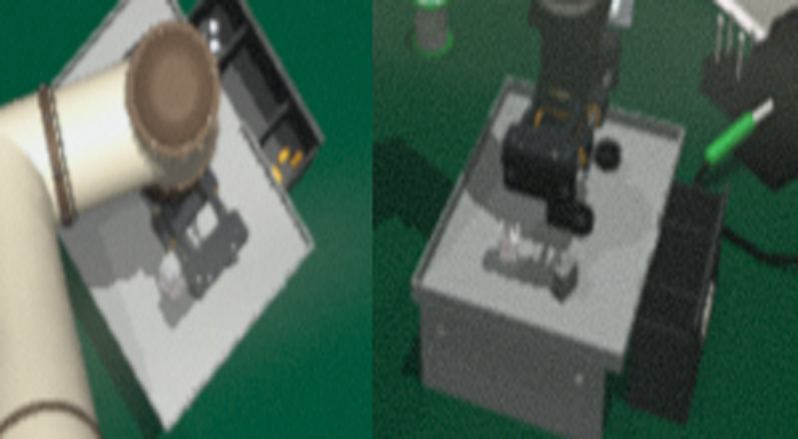

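Call:
step_arm(linear=[[8, 0, 0], [9, -1, 0], [10, 0, 0], [10, -1, 0], [10, 0, 0], [10, 0, 0], [10, 0, 0], [9, 0, 0], [8, 0, 0], [6, 0, 0]], delta_rot=[[0, 0, 0], [0, 0, 0], [0, 0, 0], [0, 0, 0], [0, 0, 0], [0, 0, 0], [0, 0, 0], [0, 0, 0], [0, 0, 0], [0, 0, 0]], grip=[20, 20, 20, 20, 20, 20, 20, 20, 20, 20])

```text
time_s: 6.7
tcp_pos: [0.6256, -0.0687, 0.0855]
ee_rot: [[0.643, -0.766, -0.0], [-0.766, -0.643, 0.0], [-0.0, 0.0, -1.0]]
wrist_force: [0.8, 0.3, 1.2]
gripper_width: 0.231
gripper_force: 0.3
```

Run:
```python
from w import *
where()
a=capture('top')['img'][130:240,250:390,::-1];b=capture('side')['img'][140:250,255:415,::-1]
cv2.imwrite('pics/b3.png',cv2.resize(cv2.hconcat([a,b]),None,fx=2.66,fy=2.66*1.5,interpolation=cv2.INTER_CUBIC))
```

```text
t 6.7 tool gate-frame [-15.1   0.4] z 85.5 yaw rel -0.02 w 20.1 F [0.8 0.3 1.2] J [  8.  29.  -9.  -0. -52.  32.]
```

View pics/b3.png

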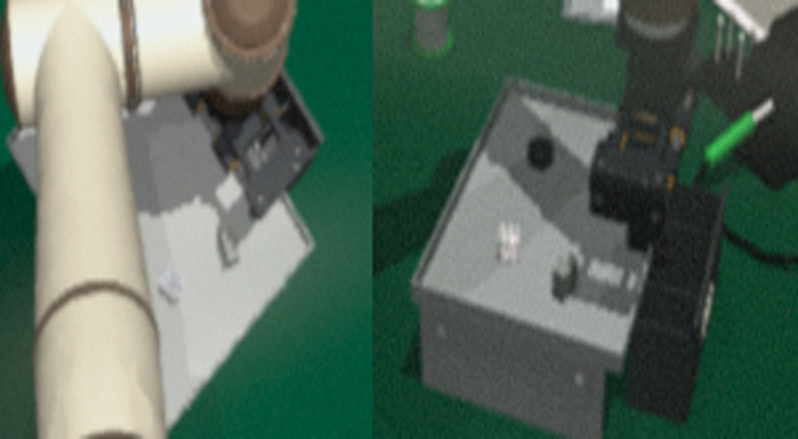

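Call:
step_arm(linear=[[2, 0, 0], [2, 0, 0], [0, 0, 0], [0, 0, 0], [-20, 0, 0], [-10, 0, -30], [0, 0, -30], [-43, -25, 0], [-43, -25, 0], [-43, -25, 0]], delta_rot=[[0, 0, 0], [0, 0, 0], [0, 0, 0], [0, 0, 0], [0, 0, 0], [0, 0, 0], [0, 0, 0], [0, 0, 0], [0, 0, 0], [0, 0, 0]], grip=[20, 20, 20, 20, 20, 20, 20, 20, 20, 20])

```text
time_s: 8.05
tcp_pos: [0.5835, 0.0997, 0.146]
ee_rot: [[0.643, -0.766, 0.002], [-0.766, -0.643, -0.0], [0.001, -0.001, -1.0]]
wrist_force: [0.7, 0.0, 0.3]
gripper_width: 0.228
gripper_force: 0.0
```

Run:
```python
from w import *
where();look()
a=capture('top')['img'][130:240,250:390,::-1];b=capture('side')['img'][140:250,255:415,::-1]
cv2.imwrite('pics/b4.png',cv2.resize(cv2.hconcat([a,b]),None,fx=2.66,fy=2.66*1.5,interpolation=cv2.INTER_CUBIC))
```

```text
t 8.05 tool gate-frame [-171.1   76.4] z 146.0 yaw rel -0.01 w 19.8 F [0.7 0.  0.3] J [ 25.  22. -11.   0. -57.  15.]
top [289.5 131.9  31.7   9.    7.8] [-64.2 156.5]
top [299.8 150.5  72.2   9.2  10. ] [-77.4  89.1]
side [343.  178.4  73.8  10.2   8.8] [-77.9  89.2]
side [326.8 210.7  56.9   9.8   9. ] [-76.3 -83.8]
```

View pics/b4.png

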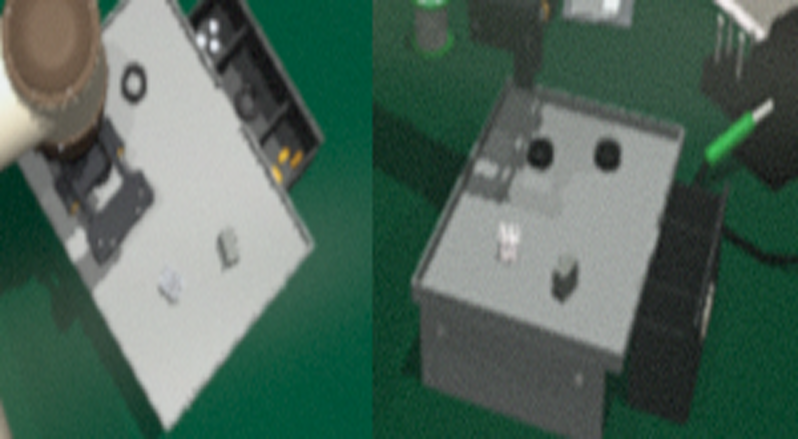

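Core C lies in the middle pocket (top half at about 247,100), and the other two cores, the capacitor and the heat sink have not moved. Next is core B.

Call:
step_arm(linear=[[-12, -10, 0], [0, 0, 0], [0, 0, 0], [0, 0, 0], [0, 0, 25], [0, 0, 20], [0, 0, 15], [0, 0, 0]], delta_rot=[[0, 0, 0.152], [0, 0, 0.152], [0, 0, 0.152], [0, 0, 0.152], [0, 0, 0], [0, 0, 0], [0, 0, 0], [0, 0, 0]], grip=[20, 20, 20, 20, 20, 20, 20, 20])

```text
time_s: 9.25
tcp_pos: [0.5827, 0.1131, 0.0844]
ee_rot: [[0.089, -0.996, -0.002], [-0.996, -0.089, -0.001], [0.001, 0.002, -1.0]]
wrist_force: [0.3, 0.6, 1.3]
gripper_width: 0.229
gripper_force: 0.0
```

```bash
python3 -c "
from w import *
where();look()"
```

```text
t 9.25 tool gate-frame [-182.    84.4] z 84.4 yaw rel -34.91 w 19.9 F [0.3 0.6 1.3] J [ 27.  27. -14.   0. -49. -22.]
top [299.9 150.5  70.5   9.2   9.5] [-77.3  88.9]
side [342.9 178.5  73.5  10.2   8.8] [-77.9  89. ]
side [326.8 210.7  56.4   9.8   8.8] [-76.4 -83.7]
```

Call:
step_arm(linear=[[7, 0, 0], [6, 0, 0], [6, 0, 0], [8, 0, 0], [9, 0, 0], [10, 0, 0], [10, 0, 0], [10, 0, 0], [10, 0, 0], [10, 0, 0]], delta_rot=[[0, 0, 0], [0, 0, 0], [0, 0, 0], [0, 0, 0], [0, 0, 0], [0, 0, 0], [0, 0, 0], [0, 0, 0], [0, 0, 0], [0, 0, 0]], grip=[20, 20, 20, 20, 20, 20, 20, 20, 20, 20])

```text
time_s: 10.6
tcp_pos: [0.5909, 0.0279, 0.0855]
ee_rot: [[0.09, -0.996, -0.0], [-0.996, -0.09, -0.0], [0.0, 0.0, -1.0]]
wrist_force: [-0.2, 0.6, 0.6]
gripper_width: 0.227
gripper_force: 0.2
```

Call:
step_arm(linear=[[10, 0, 0], [10, 0, 0], [9, 0, 0], [7, 0, 0], [4, 0, 0], [0, 0, 0]], delta_rot=[[0, 0, 0], [0, 0, 0], [0, 0, 0], [0, 0, 0], [0, 0, 0], [0, 0, 0]], grip=[20, 20, 20, 20, 20, 20])

```text
time_s: 11.35
tcp_pos: [0.5944, -0.0115, 0.0855]
ee_rot: [[0.09, -0.996, -0.0], [-0.996, -0.09, -0.0], [0.0, 0.0, -1.0]]
wrist_force: [-0.9, -0.2, 0.7]
gripper_width: 0.231
gripper_force: 0.0
```

```bash
python3 -c "
from w import *
where();look()"
```

```text
t 11.35 tool gate-frame [-79.   13.2] z 85.5 yaw rel -34.86 w 20.1 F [-0.9 -0.2  0.7] J [ 14.  27. -14.   0. -49.  -9.]
top [286.9 210.2  43.7   9.8  11.2] [-228.5  -31.2]
side [301.  195.3  37.7  12.    7. ] [-168.9  -40.4]
side [326.8 210.6  58.1   9.8   9. ] [-76.4 -83.6]
```

Call:
step_arm(linear=[[-20, 0, 0], [-8, 0, -20], [0, 0, -20], [0, 0, 0], [0, 0, 0], [0, 0, 0], [0, 27, 0], [0, 0, 0]], delta_rot=[[0, 0, 0], [0, 0, 0], [0, 0, -0.152], [0, 0, -0.152], [0, 0, -0.152], [0, 0, -0.152], [0, 0, 0], [0, 0, 0]], grip=[20, 20, 20, 20, 20, 20, 20, 20])

```text
time_s: 12.45
tcp_pos: [0.5699, -0.0003, 0.1256]
ee_rot: [[0.643, -0.766, -0.001], [-0.766, -0.643, 0.0], [-0.001, 0.001, -1.0]]
wrist_force: [0.2, -0.2, -0.3]
gripper_width: 0.235
gripper_force: 0.0
```

Run:
```python
from w import *
where();look()
a=capture('top')['img'][130:240,250:390,::-1];b=capture('side')['img'][140:250,255:415,::-1]
cv2.imwrite('pics/b5.png',cv2.resize(cv2.hconcat([a,b]),None,fx=2.66,fy=2.66*1.5,interpolation=cv2.INTER_CUBIC))
```

```text
t 12.45 tool gate-frame [-103.3    1.7] z 125.6 yaw rel -0.01 w 20.4 F [ 0.2 -0.2 -0.3] J [ 16.  22. -15.  -0. -53.  24.]
top [272.6 176.4  81.4  10.2  19. ] [-195.5   79.5]
side [340.1 195.7  88.4  11.5   9.8] [-61.2  -2.3]
side [299.1 203.1  33.6   8.5   6.8] [-160.5  -77.8]
```

View pics/b5.png

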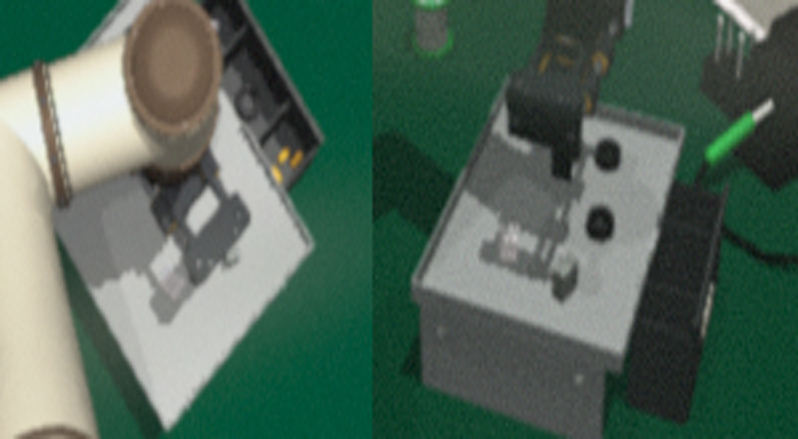

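Core B (side half at about 600,222) sits at (-61, -1) mm in front of the gate. I lower the fingers behind it and push straight.

Call:
step_arm(linear=[[0, 2, 20], [0, 0, 20], [8, 0, 0], [6, 0, 0], [6, 0, 0], [7, 0, 0], [9, 0, 0], [9, -1, 0], [9, 0, 0], [9, 0, 0]], delta_rot=[[0, 0, 0], [0, 0, 0], [0, 0, 0], [0, 0, 0], [0, 0, 0], [0, 0, 0], [0, 0, 0], [0, 0, 0], [0, 0, 0], [0, 0, 0]], grip=[20, 20, 20, 20, 20, 20, 20, 20, 20, 20])

```text
time_s: 13.9
tcp_pos: [0.6113, -0.0501, 0.0855]
ee_rot: [[0.643, -0.766, -0.0], [-0.766, -0.643, -0.0], [-0.0, 0.0, -1.0]]
wrist_force: [-0.4, 0.3, 0.5]
gripper_width: 0.23
gripper_force: 0.3
```

Call:
step_arm(linear=[[9, 0, 0], [8, 0, 0], [6, 0, 0], [4, 0, 0], [3, 0, 0], [0, 0, 0], [0, 0, 0], [-20, 0, 0], [-10, 0, -30], [0, 0, -30]], delta_rot=[[0, 0, 0], [0, 0, 0], [0, 0, 0], [0, 0, 0], [0, 0, 0], [0, 0, 0], [0, 0, 0], [0, 0, 0], [0, 0, 0], [0, 0, 0]], grip=[20, 20, 20, 20, 20, 20, 20, 20, 20, 20])

```text
time_s: 15.15
tcp_pos: [0.6102, -0.0498, 0.1461]
ee_rot: [[0.643, -0.765, -0.002], [-0.765, -0.643, -0.001], [-0.0, 0.002, -1.0]]
wrist_force: [-0.2, 1.1, 0.5]
gripper_width: 0.224
gripper_force: 0.0
```

```bash
python3 -c "
from w import *
where();look()"
```

```text
t 15.15 tool gate-frame [-39.5   0.7] z 146.1 yaw rel 0.05 w 19.5 F [-0.2  1.1  0.5] J [ 10.  24.  -7.   0. -58.  30.]
top [255.1 200.3  36.1   1.5  32.5] [-284.5   55.5]
```

Call:
step_arm(linear=[[-22, -60, 0], [-22, -60, 0], [0, 0, 0], [0, 0, 0], [0, 0, 0], [0, 0, 0], [0, 0, 0], [0, 0, 0], [0, 0, 0], [0, 0, 0]], delta_rot=[[0, 0, 0], [0, 0, 0], [0, 0, 0.172], [0, 0, 0.172], [0, 0, 0.172], [0, 0, 0.172], [0, 0, 0.172], [0, 0, 0.172], [0, 0, 0.172], [0, 0, 0.172]], grip=[20, 20, 20, 20, 20, 20, 20, 20, 20, 20])

```text
time_s: 16.5
tcp_pos: [0.6728, 0.058, 0.1446]
ee_rot: [[-0.632, -0.775, -0.002], [-0.775, 0.632, -0.001], [0.002, 0.001, -1.0]]
wrist_force: [-0.0, -1.4, -0.3]
gripper_width: 0.234
gripper_force: 0.0
```

Run:
```python
from w import *
where();look()
a=capture('top')['img'][130:240,250:390,::-1];b=capture('side')['img'][140:250,255:415,::-1]
cv2.imwrite('pics/b6.png',cv2.resize(cv2.hconcat([a,b]),None,fx=2.66,fy=2.66*1.5,interpolation=cv2.INTER_CUBIC))
```

```text
t 16.5 tool gate-frame [-81.8 118. ] z 144.6 yaw rel -79.19 w 20.3 F [-0.  -1.4 -0.3] J [ 19.  30.   2.   0. -62. -58.]
side [326.8 210.7  57.5   9.8   8.8] [-76.3 -83.7]
```

View pics/b6.png

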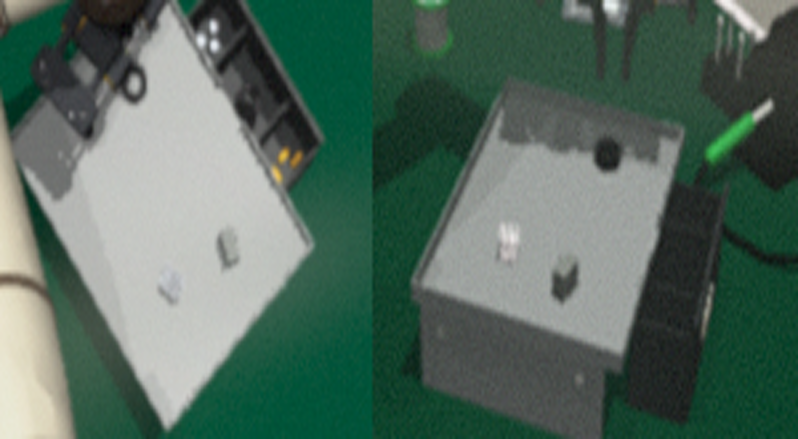

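Core B has dropped into the pocket on or beside core C (top half at about 247,103). Core A is untouched at side (607,154). I descend behind it and push it to the staging point.

Call:
step_arm(linear=[[-3, 1, 0], [0, 0, 25], [0, 0, 20], [0, 0, 15], [0, 0, 0], [5, 0, 0], [6, 0, 0], [6, 0, 0], [8, 0, 0], [9, 0, 0]], delta_rot=[[0, 0, 0], [0, 0, 0], [0, 0, 0], [0, 0, 0], [0, 0, 0], [0, 0, 0], [0, 0, 0], [0, 0, 0], [0, 0, 0], [0, 0, 0]], grip=[20, 20, 20, 20, 20, 20, 20, 20, 20, 20])

```text
time_s: 17.95
tcp_pos: [0.6528, 0.0349, 0.0859]
ee_rot: [[-0.627, -0.779, 0.001], [-0.779, 0.627, 0.0], [-0.001, -0.0, -1.0]]
wrist_force: [1.0, 0.6, 1.0]
gripper_width: 0.231
gripper_force: 0.3
```

Call:
step_arm(linear=[[9, 0, 0], [9, 0, 0], [9, 0, 0], [9, 0, 0], [9, 0, 0], [9, 0, 0], [7, 0, 0], [4, 0, 0], [2, 0, 0], [0, 0, 0]], delta_rot=[[0, 0, 0], [0, 0, 0], [0, 0, 0], [0, 0, 0], [0, 0, 0], [0, 0, 0], [0, 0, 0], [0, 0, 0], [0, 0, 0], [0, 0, 0]], grip=[20, 20, 20, 20, 20, 20, 20, 20, 20, 20])

```text
time_s: 19.2
tcp_pos: [0.6108, -0.017, 0.0854]
ee_rot: [[-0.627, -0.779, -0.0], [-0.779, 0.627, -0.0], [0.0, 0.0, -1.0]]
wrist_force: [-0.7, -0.1, -0.3]
gripper_width: 0.23
gripper_force: 0.0
```

```bash
python3 -c "
from w import *
where();look()"
```

```text
t 19.2 tool gate-frame [-64.2  22.3] z 85.4 yaw rel -78.85 w 20.0 F [-0.7 -0.1 -0.3] J [ 14.  28. -12.  -0. -51. -52.]
side [326.8 210.7  58.2   9.8   9. ] [-76.3 -83.7]
```

Call:
step_arm(linear=[[-25, 0, 0], [0, 0, -20], [0, 0, -20], [0, 0, 0], [0, 0, 0], [0, 0, 0], [0, 0, 0], [0, 0, 0], [0, 0, 0], [-34, 45, 0]], delta_rot=[[0, 0, 0], [0, 0, -0.172], [0, 0, -0.172], [0, 0, -0.172], [0, 0, -0.172], [0, 0, -0.172], [0, 0, -0.172], [0, 0, -0.172], [0, 0, -0.172], [0, 0, 0]], grip=[20, 20, 20, 20, 20, 20, 20, 20, 20, 20])

```text
time_s: 20.55
tcp_pos: [0.5723, 0.0002, 0.1244]
ee_rot: [[0.644, -0.765, 0.001], [-0.765, -0.644, -0.0], [0.001, -0.001, -1.0]]
wrist_force: [-0.9, 0.6, 0.9]
gripper_width: 0.229
gripper_force: 0.0
```

```bash
python3 -c "
from w import *
where();look();where()"
```

```text
t 20.55 tool gate-frame [-102.1    3.9] z 124.4 yaw rel 0.06 w 19.9 F [-0.9  0.6  0.9] J [ 16.  22. -15.   0. -53.  24.]
side [340.5 195.6  86.4  11.2   9.8] [-60.3  -1.4]
side [326.9 210.5  60.4  10.    9.2] [-76.4 -83.2]
t 20.65 tool gate-frame [-107.1   -4.5] z 123.3 yaw rel -0.07 w 20.1 F [ 0.6 -0.1  0.3] J [ 16.  22. -16.  -0. -53.  24.]
```

Call:
step_arm(linear=[[0, 0, 0], [0, 0, 0], [0, 0, 0]], delta_rot=[[0, 0, 0], [0, 0, 0], [0, 0, 0]], grip=[20, 20, 20])

```text
time_s: 21.02
tcp_pos: [0.5713, -0.0001, 0.1256]
ee_rot: [[0.643, -0.766, 0.001], [-0.766, -0.643, 0.0], [0.0, -0.001, -1.0]]
wrist_force: [-0.0, -0.1, -0.0]
gripper_width: 0.225
gripper_force: 0.0
```

```bash
python3 -c "
from w import *
where()"
```

```text
t 21.02 tool gate-frame [-102.5    2.9] z 125.6 yaw rel -0.02 w 19.5 F [-0.  -0.1 -0. ] J [ 16.  22. -15.   0. -53.  24.]
```

Call:
step_arm(linear=[[0, 2, 20], [0, 0, 20], [8, 0, 0], [6, 0, 0], [6, 0, 0], [7, 0, 0], [9, 0, 0], [9, 0, 0], [9, 0, 0], [9, 0, 0]], delta_rot=[[0, 0, 0], [0, 0, 0], [0, 0, 0], [0, 0, 0], [0, 0, 0], [0, 0, 0], [0, 0, 0], [0, 0, 0], [0, 0, 0], [0, 0, 0]], grip=[20, 20, 20, 20, 20, 20, 20, 20, 20, 20])

```text
time_s: 22.28
tcp_pos: [0.6097, -0.0504, 0.0855]
ee_rot: [[0.643, -0.766, -0.0], [-0.766, -0.643, -0.0], [-0.0, 0.0, -1.0]]
wrist_force: [0.4, 0.4, -0.4]
gripper_width: 0.226
gripper_force: 0.2
```

Call:
step_arm(linear=[[9, 0, 0], [8, 0, 0], [6, 0, 0], [4, 0, 0], [3, 0, 0], [0, 0, 0], [0, 0, 0], [-20, 0, 0], [-10, 0, -30], [0, 0, -30]], delta_rot=[[0, 0, 0], [0, 0, 0], [0, 0, 0], [0, 0, 0], [0, 0, 0], [0, 0, 0], [0, 0, 0], [0, 0, 0], [0, 0, 0], [0, 0, 0]], grip=[20, 20, 20, 20, 20, 20, 20, 20, 20, 20])

```text
time_s: 23.52
tcp_pos: [0.6087, -0.0493, 0.1461]
ee_rot: [[0.644, -0.765, -0.001], [-0.765, -0.644, -0.0], [-0.0, 0.001, -1.0]]
wrist_force: [0.8, -0.2, 0.5]
gripper_width: 0.231
gripper_force: 0.0
```

Call:
step_arm(linear=[[0, 0, -30], [-40, 0, -20], [-50, 0, 0], [-50, 0, 0], [-50, 0, 0], [-40, 0, 0], [0, 0, 0], [0, 0, 0], [0, 0, 0]], delta_rot=[[0, 0, 0], [0, 0, 0], [0, 0, 0], [0, 0, 0], [0, 0, 0], [0, 0, 0], [0, 0, 0], [0, 0, 0], [0, 0, 0]], grip=[20, 20, 20, 20, 20, 20, 20, 20, 20])

```text
time_s: 24.65
tcp_pos: [0.462, 0.1258, 0.1955]
ee_rot: [[0.642, -0.767, -0.0], [-0.767, -0.642, -0.0], [0.0, 0.0, -1.0]]
wrist_force: [1.4, -0.8, -0.3]
gripper_width: 0.229
gripper_force: 0.0
```

Run:
```python
from w import *
where();look()
a=capture('top')['img'][130:240,250:390,::-1];b=capture('side')['img'][140:250,255:415,::-1]
cv2.imwrite('pics/b7.png',cv2.resize(cv2.hconcat([a,b]),None,fx=2.66,fy=2.66*1.5,interpolation=cv2.INTER_CUBIC))
```

```text
t 24.65 tool gate-frame [-269.2    0.1] z 195.5 yaw rel -0.08 w 19.9 F [ 1.4 -0.8 -0.3] J [ 35.   9. -22.   0. -59.   5.]
side [326.8 210.7  56.4   9.8   8.8] [-76.3 -83.8]
```

View pics/b7.png

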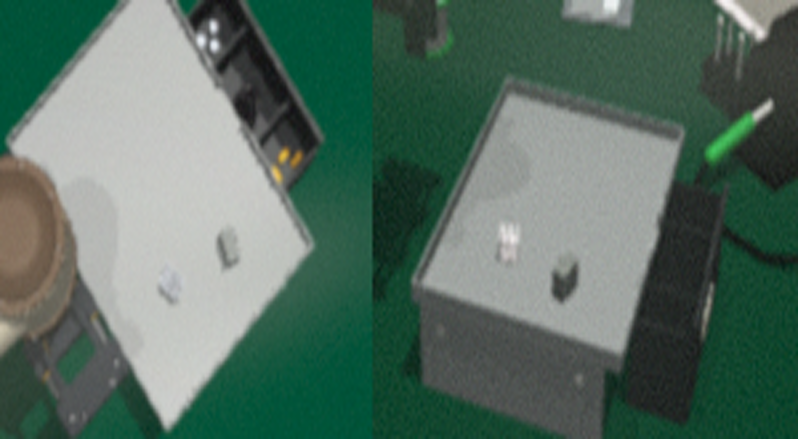

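The tray holds only the capacitor and heat sink, both where they were. The dark ring pile sits in the middle pocket (top half at about 245,105), the gate is clear and the arm is away.

```bash
python3 -c "
from station import *
print(finish_job())"
```

```text
the job is handed in; nothing more can be done
None
```

I pushed the three cores through the gate one at a time and handed the job in at about 25 s; the final pictures show an empty gate, a dark pile in the middle pocket, and the capacitor and heat sink unmoved, but no verdict was returned and I did not re-measure the things on the bench.

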